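# Clamp a record book in a ratchet book press

### The job

Close the ratchet book press on the record book standing in it: squeeze its trigger towards the fixed grip and let it out again, pump after pump, until the sprung pad meets the book and is pushed roughly half way back on its springs, never bottomed hard or crushing the book. Work the jaw only by the trigger, do not touch the book or disturb the other things on the counter, and finish while still holding the trigger squeezed.

Things in the scene. Friction and masses are not known exactly. Their poses are not given: they have to be found in the camera images.
- press: Book press fixed to the counter: steel base 120 x 280 x 12 mm (y -120 to 160). Origin on the counter; y runs along the press to the fixed jaw (grey upright plate, inner face y = 130, top z = 106). At the other end two grey cheeks (y -101 to -35, top z 87, 40 wide) carry the upright black fixed grip and, on its +y side, the black trigger. A bar low through the cheeks carries the moving jaw.
- handle_grip (a point): Point mid-thickness in the upright fixed black grip, at press (0, -88, 145 mm). The grip is 24 wide (x), 10 thick (y -93 to -83), top 160 mm above the counter. Axes as the press.
- trigger (a joint): Trigger angle, rad: 0 let out, 0.32 fully squeezed. Pivots about the press's x at press (y -63, z 72 mm); squeezing moves its top to the fixed grip (-y). One-way ratchet: squeezing drives the jaw +y about 38 mm per rad after up to 7 mm lost; a full pump gains 7 mm (one tooth); let out, it springs back by itself and the jaw stays. Needs 2 to 3 N at the grip point when free, 8 to 16 N driving.
- trigger_grip (a point): Point on the trigger's centre line 70 mm from the pivot, where to squeeze; moves with it. Let out at press (0, -49, 141 mm), fully squeezed (0, -71, 141 mm). Outside measure over trigger and fixed grip there: 49 mm let out, 27 mm fully squeezed. Axes as the press when let out.
- trigger_bar: The trigger: flat black bar 20 wide, 10 thick, 78 long, running up from its pivot, top about 150 mm above the counter; let out it leans 0.2 rad towards the fixed jaw, squeezed 0.12 rad towards the grip. Origin at the pivot.
- ram: Sliding bar (sticks out behind the press, to y = -155 at most) with the moving grey jaw plate (80 x 10 x 80 mm, top z = 96). Not to be pushed by the robot. Origin is the press's when run fully back; moves only along the press's y. A friction brake of about 12 N holds it; it cannot be run back by the trigger.
- plunger (a joint): How far the sprung pad is pushed back towards the jaw plate, m: 0 free, 0.014 bottomed. Spring 0.8 N per mm.
- pad: Flat dark rubber-faced pad 80 x 8 x 70 mm on two sprung pins in front of the moving jaw plate, 15 mm gap to the plate when free. Its origin is that of the press when run fully back and free; see point pad_face for the face.
- pad_face (a point): Centre of the pad's front face, 56 mm above the counter. It starts 25 to 55 mm from the book's near cover. y of the press is the closing direction.
- book: Hardback record book 140 (x) x 30 thick (y) x 110 high (z), about 0.35 kg, standing spine up on the press base (12 mm above the counter) close to the fixed jaw. Origin at the centre of its underside; near cover at y = -15 mm.
- stapler: Bystander: orange and black stapler 140 x 36 x 53 mm, loose.
- stamp: Bystander: wooden rubber stamp, 36 mm diameter, 74 high, standing loose.
- mug: Bystander: white mug, 80 mm diameter, 95 high, loose.
- tape: Bystander: tape dispenser 140 x 55 x 80 mm, loose.
- punch: Bystander: hole punch 100 x 110 x 75 mm, loose.
- notebook: Bystander: closed notebook 150 x 105 x 18 mm lying flat, loose.
Things that resemble listed ones, but are neither listed nor needed, are in the scene too. What is meant by the book is not green or yellow, and is the smaller of those in its own colour.

How it is judged (in metres and radians):
On the way, in this order (a step that is already met when the one before it is completed fails the run):
1. the trigger has been squeezed and has driven the jaw forward (distance of ram from where it was at the start of the episode above 0.002 m and value of joint trigger above 0.16 rad), for 0.05 s.
2. the trigger has been let out for another pump, with the jaw kept forward (value of joint trigger below 0.12 rad and distance of ram from where it was at the start of the episode above 0.002 m).
3. the pad bears on the book (contact force between pad and book above 1 N), for 0.1 s.
At the end, for the whole second after the job is handed in: The pad presses on the book with 2.5 to 11 N, pushed back 3 to 13 mm of its 14 mm; the fingers still press on the trigger (over 1 N) and hold it squeezed by more than 0.04 rad; the book stands upright (within 0.06 rad), at rest against the fixed jaw (its origin beyond 111 mm along the press) (contact force between pad and book between 2.5 and 11 N and value of joint plunger between 0.003 and 0.013 m and contact force between the fingers and trigger_bar above 1 N and value of joint trigger above 0.04 rad and y of book in the frame of press above 0.111 m and angle between book's own z axis and vertical below 0.06 rad and linear speed of book below 0.02 m/s); the arm keeps its last pose, push and grip.
It fails at once if the book is crushed (pad force over 25 N) (contact force between pad and book above 25 N).
It fails at once if the robot pushes the moving jaw or its bar directly (contact force between any of the fingers, the arm and ram above 2 N).
It fails at once if the robot touches the book (contact force between any of the fingers, the arm and book above 2 N).
It fails at once if a bystander is moved more than 30 mm (distance of any of stapler, stamp, mug, tape, punch, notebook from where it was at the start of the episode above 0.03 m).
It also fails if it takes over 64 s, if anything falls off the work surface, if the arm or the gripper's body presses on something with over 40 N, if the wrist force passes 120 N, or if a joint passes its speed limit or range.

### The arm

A 6-joint arm with a two-finger parallel gripper is mounted at the origin on the work surface. World frame = base frame: x ahead of the robot, y to its left, z up, the work surface at z = 0. Lengths are in mm, angles in rad, forces in N, time in s.
With the tool pointing down it reaches from about 350 to 975 mm from the base axis. Payload 4.9 kg.
Tool frame: the origin (TCP) lies between the finger pads; the fingertips stand 17 mm ahead of it and the grasp point (between the pads) lies 2 mm behind it; z points along the fingers, y is the direction in which the jaws open and shut (so a half turn about z gives the same grasp; the last joint's range is limited). The gripper opens to 85 mm and grips with 20 to 120 N. Pads are 22 mm wide; open, the fingers measure 114 mm over their backs; the gripper's body (76 mm by 85 mm) begins 54 mm behind the grasp point. The pads swing forward as they close: fully open they stand 13 mm farther back than shut.
Start: joints at [1.186, 0.053, 1.613, -0, 1.476, -0.119], TCP at [164.166, 603.035, 248.304] pointing down, gripper open.
Joint ranges: [-3.01, 3.01], [-1.01, 2.22], [0.06, 2.58], [-1.02, 4.17], [0.09, 2.62], [-3.14, 3.14]. Speed limits (rad/s): [2.57, 2.57, 3.14, 3.14, 3.14, 3.14].

### API

Orientations are given as a unit quaternion [x, y, z, w].
In Python, from workcell import ctrl gives the robot as it stands.
- The arm moves only by the tool carry_out, never from a script. Its arguments are lists of equal length, an entry for each row: "turn": the turn, a rotation vector about the world's x, y, z each as a share of 180 degrees, from -1 to 1, a list of three; "linear": the shift along the world's x, y, z each as a share of 0.8 m, from -1 to 1, a list of three; "fingers": the closure, from -1 (fully open) to 1 (shut). A call has exactly 8 rows; each row shifts and turns the pose as measured when the row begins; what a row does not reach is not made up. A row lasts 1/10 s, in which the tool goes at most 50 mm and 8.59 degrees, less where a joint would pass 70% of its speed; a pose out of reach is approached as far as the arm can. A call with a number of a shift or a turn outside -1 to 1 is refused whole. A call with a gripper value outside its range is refused whole. The fingers move at their own pace and stop on an object; "force" is the grip in N (left out, the last holds). Time passes only in rows, so rows that do not move let the fingers close, or fill a call up. It gives the time, the measured TCP pose, the force and the opening at its end, in the units of the state.
- ctrl.get_obs(): the state, without advancing time (a new reading comes with each control period).
- ctrl.read_camera(name): name is "scene" or "top"; returns the picture (384x512x3 uint8, blue, green, red); there is no depth.
- ctrl.get_calibration(name): a dict with "fov_y" (degrees; the focal length in pixels is half the picture's height over the tangent of half this angle, whatever the lens; pixels are square), "cx", "cy" (the principal point, pixels), "dist_coeffs" ([k1, k2, p1, p2, k3] as OpenCV has them; the pictures are not rectified), "extrinsics" (4x4, takes a point from world to camera coordinates). Camera axes: x right, y down, z forward; pixel columns grow to the right and rows downward; lengths in mm; the calibration is good to about 2 mm. A picture is of the moment at which its call begins. get_calibration takes no time and is no camera call.
- ctrl.sign_off(): hands the job in, once; it reports no verdict.
Trained networks look in the newest picture that a camera, given by its name, has taken for a name from the list of things; names that differ only in an ending like _2 or _b are one class to them, and where a whole thing is asked for, a point or a joint stands for the part that bears it (a point fixed in the world has none). Each returns a list of dicts, best first, with "score" (0 to 1); they miss things now and then, are a little off and sometimes report something else, mostly with a low value. They report only what shows in the picture. A call takes as long as a camera call. They do not tell look-alikes from the thing itself.
- ctrl.spot_in(camera, name): "location" ([x, y, z] in mm, in the coordinates of the camera as it stood for that picture, good to about 4 mm: the middle of the surface that is visible of it).
- ctrl.regions_of(camera, name): "mask" (384x512 bool, what is visible of it).
- ctrl.place_of(camera, name): "location" ([x, y, z] in mm, in the coordinates of the camera as it stood for that picture, good to about 4 mm: a listed point, or the origin of a listed thing).
The state is a dict: "clock": time; "q": joint angles; "joint_vel": joint speeds; "effort": joint torques, N m; "tcp_pos": TCP position; "tool_rot": TCP orientation; "force": force on the tool from outside, world axes, zero at the start; "moment": the same for the moment, N m; "gripper_width": finger opening in mm.
Only numpy, scipy, OpenCV 4.12 (cv2) and the standard library are available. Lean on these libraries where they do the work, as an engineer would, in place of code of your own. Each camera call takes 0.05 s, during which the arm holds its last target. There are 200 camera calls.

## Working session

There is one attempt and no reset: what is moved stays moved. The work goes in short steps, Python scripts to look and compute and a tool call to move; the robot and the scene stay as the last step left them, time stands still between calls to the robot, and variables do not carry over. Pictures are saved under pics/ and viewed, about 8 in all and at most 12, crops included, and the job is handed in when it is done.

Besides the shell and the picture viewer there is one more tool, called by a JSON object that holds its "op" and its "data". carry_out: Moves the arm, as the interface text tells. Shift numbers are shares of 0.8 m and turn numbers shares of 180 degrees, none past 1 either way. Its arguments: {"type":"object","properties":{"turn":{"type":"array"},"linear":{"type":"array"},"fingers":{"type":"array"},"force":{"type":"number"}},"required":["turn","linear","fingers"]}

```bash
mkdir -p pics; ls
cat > h.py <<'E'
from workcell import ctrl
import numpy as np, cv2
def cal(n):
    c=ctrl.get_calibration(n); f=192/np.tan(np.radians(c["fov_y"])/2)
    return np.array([[f,0,c["cx"]],[0,f,c["cy"]],[0,0,1]]),np.array(c["dist_coeffs"],float),np.array(c["extrinsics"],float)
def world(n,p):
    E=cal(n)[2]; return E[:3,:3].T@(np.array(p)-E[:3,3])
def proj(n,P):
    K,d,E=cal(n); return cv2.projectPoints(np.array(P,float).reshape(-1,1,3),cv2.Rodrigues(E[:3,:3])[0],E[:3,3],K,d)[0][:,0]
E
python3 - <<'E'
from h import *
a=[]
for n in("scene","top"):
    im=ctrl.read_camera(n); cv2.imwrite(f"pics/{n}0.png",im); a.append(im)
    for k in("press","handle_grip","trigger_grip","pad_face","book","trigger_bar","ram"):
        for r in ctrl.place_of(n,k): print(n,k,round(r["score"],2),world(n,r["location"]).round(0))
    print(n,"cam pos",(-cal(n)[2][:3,:3].T@cal(n)[2][:3,3]).round())
print(ctrl.get_obs())
E
```

```text
pics
scene press 0.71 [519. -43.   1.]
scene handle_grip 0.88 [ 518. -131.  144.]
scene trigger_grip 0.71 [521. -91. 145.]
scene pad_face 0.64 [519.  19.  52.]
scene book 0.88 [255. 233.  -1.]
scene book 0.67 [651. 541.  -0.]
scene book 0.63 [694. 151.  -0.]
scene book 0.59 [526.  77.  15.]
scene trigger_bar 0.51 [403.  -4.  -1.]
scene trigger_bar 0.49 [453. 359.   4.]
scene ram 0.88 [520. -30.  -2.]
scene ram 0.52 [644. -94.   1.]
scene ram 0.18 [407.  -6.  -3.]
scene cam pos [1047. -532.  897.]
top press 0.92 [519. -40.   1.]
top handle_grip 0.89 [ 511. -129.  147.]
top trigger_grip 0.57 [520. -90. 142.]
top trigger_grip 0.3 [519. -27.   0.]
top trigger_grip 0.28 [452. 360.   2.]
top pad_face 0.74 [452. 362.   2.]
top pad_face 0.66 [522.  20.  59.]
top book 0.89 [254. 229.   3.]
top book 0.79 [532.  72.  16.]
top book 0.76 [695. 156.  -0.]
top book 0.59 [646. 536.   3.]
top trigger_bar 0.63 [454. 364.   5.]
top trigger_bar 0.35 [ 520. -103.   75.]
top ram 0.71 [518. -27.   2.]
top cam pos [ 423.   81. 1296.]
{'clock': 0.8, 'q': array([ 1.18602881e+00,  5.26476345e-02,  1.61286603e+00,  7.85825203e-06,
        1.47599705e+00, -1.19000485e-01]), 'joint_vel': array([ 0.00039672,  0.00085246, -0.00095976, -0.00060393,  0.00045462,
        0.00036187]), 'effort': array([ 1.44832247e-04, -3.93614459e+01, -3.70447111e+01, -1.42208319e-04,
        3.19847422e-04, -2.01376835e-06]), 'tcp_pos': array([164.15222346, 603.05376196, 248.35639074]), 'tool_rot': array([1.32493151e-01, 9.91183920e-01, 4.06557661e-05, 6.42380037e-06]), 'force': array([-0.25395319,  0.89402959, -0.21340674]), 'moment': array([-0.00655782, -0.06536165,  0.03867194]), 'gripper_width': 85.29545302425063}
```

View pics/scene0.png

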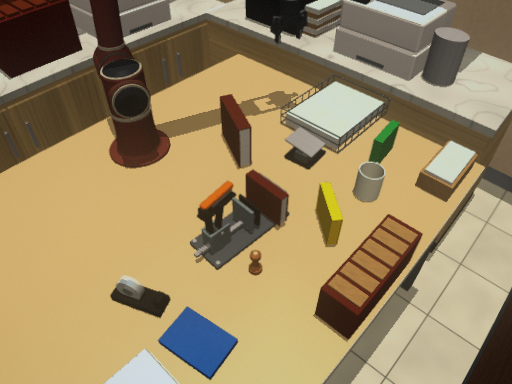

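View pics/top0.png

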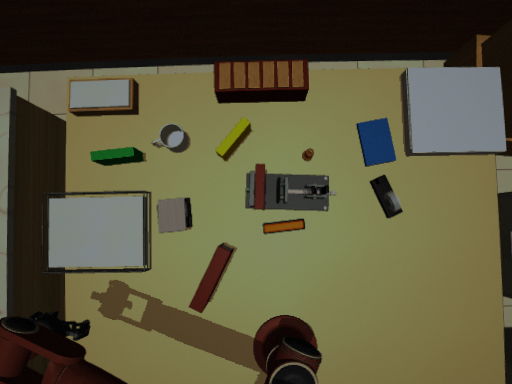

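The scene shows the press at about (240,225), with the red book in it. An orange stapler sits behind the grip. From the top view (288,192) the press y runs close to world +y. Next I'll refine its yaw with an outline overlay.

Run:
```python
from h import *
from scipy.optimize import minimize
im=ctrl.read_camera("top")
pts={"handle_grip":(0,-88,145),"trigger_grip":(0,-49,141)}
P=[]
for n in("scene","top"):
    if n=="scene": ims=ctrl.read_camera(n)
    for k in("press","handle_grip","trigger_grip","pad_face","book"):
        for r in ctrl.place_of(n,k)[:4]:
            w=world(n,r["location"])
            if abs(w[0]-520)<30 and abs(w[1]+20)<140: print(n,k,w.round(0),round(r["score"],2))
m=None
for k in("press","ram","pad","trigger_bar","book"):
    for r in ctrl.regions_of("top",k)[:3]:
        print(k,r["score"],r["mask"].sum(),np.argwhere(r["mask"]).mean(0).round())
        if k=="press" and m is None: m=r["mask"]
def tw(p,o,th):
    c,s=np.cos(th),np.sin(th); p=np.array(p,float); return np.c_[o[0]+c*p[:,0]-s*p[:,1],o[1]+s*p[:,0]+c*p[:,1],p[:,2]]
S=4;x0,y0=225,150
b=[(-60,-120,12),(60,-120,12),(60,160,12),(-60,160,12)]
# base outline: low-x edge (image bottom) and the -y end fit on base colour
c=cv2.resize(im[y0:y0+90,x0:x0+130],None,fx=6,fy=6,interpolation=cv2.INTER_CUBIC)
for th,col in((0,(0,255,0)),(-0.05,(255,0,255))):
    q=((proj("top",tw(b,(519,-41),th))-[x0,y0]+.5)*6).astype(int); cv2.polylines(c,[q],True,col,1)
cv2.imwrite("pics/c1.png",c)
```

```text
scene press [516. -39.  -3.] 0.85
scene press [523.  19.  54.] 0.34
scene handle_grip [521.  17.  54.] 0.69
scene handle_grip [ 518. -128.  147.] 0.65
scene trigger_grip [517. -90. 139.] 0.74
scene pad_face [521.  16.  55.] 0.52
scene book [527.  75.  14.] 0.93
top press [517. -39.   1.] 0.91
top handle_grip [ 516. -127.  146.] 0.86
top trigger_grip [519. -41.   3.] 0.57
top trigger_grip [519. -90. 142.] 0.43
top pad_face [520.  20.  56.] 0.45
top book [533.  76.  13.] 0.9
press 0.95 2659 [192. 290.]
ram 0.81 408 [191. 290.]
ram 0.18 1376 [141. 376.]
pad 0.52 105 [191. 278.]
book 0.88 699 [139. 234.]
book 0.75 1064 [278. 210.]
book 0.69 427 [187. 259.]
```

View pics/c1.png

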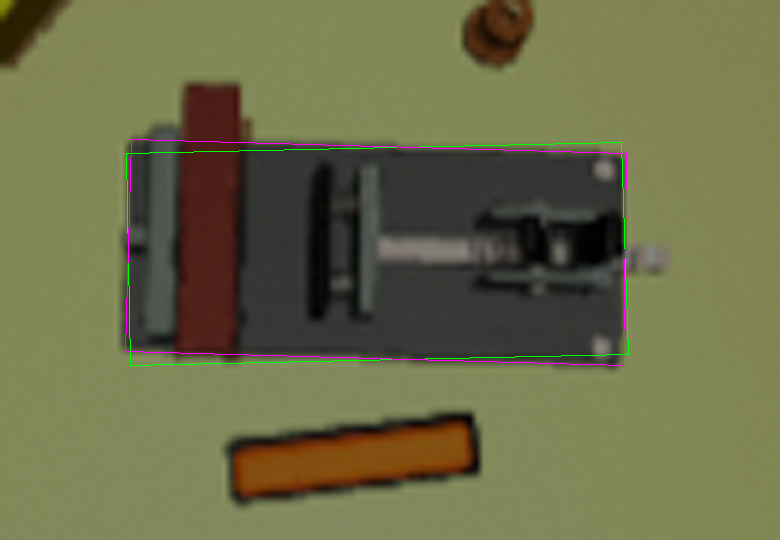

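Yaw of about -0.05 (magenta) fits the base edges. The press origin is near (519,-41), so the squeeze centre is at about (515,-122). The pad-to-book gap is about 40 mm. I'll approach now at height.

{"op": "carry_out", "data": {"turn": [[0, 0, 0.0086], [0, 0, 0.0086], [0, 0, 0.0086], [0, 0, 0.0086], [0, 0, 0.0086], [0, 0, 0.0086], [0, 0, 0.0086], [0, 0, 0.0086]], "linear": [[0.027, -0.056, 0], [0.027, -0.056, 0], [0.027, -0.056, 0], [0.027, -0.056, 0], [0.027, -0.056, 0], [0.027, -0.056, 0], [0.027, -0.056, 0], [0.027, -0.056, 0]], "fingers": [-1, -1, -1, -1, -1, -1, -1, -1], "force": 30}}

```text
clock: 2.45
tcp_pos: [335.0, 242.5, 247.4]
tool_rot: [0.014, 1.0, 0.0, 0.002]
force: [1.2, 0.3, 0.7]
gripper_width: 85.8
```

{"op": "carry_out", "data": {"turn": [[0, 0, -0.001], [0, 0, -0.001], [0, 0, -0.001], [0, 0, -0.001], [0, 0, -0.001], [0, 0, -0.001], [0, 0, -0.001], [0, 0, 0]], "linear": [[0.028, -0.056, 0], [0.028, -0.056, 0], [0.028, -0.056, 0], [0.028, -0.056, 0], [0.028, -0.056, 0], [0.028, -0.056, 0], [0.028, -0.056, 0], [0.02, -0.04, 0]], "fingers": [-1, -1, -1, -1, -1, -1, -1, -1]}}

```text
clock: 3.25
tcp_pos: [505.7, -107.2, 250.5]
tool_rot: [0.027, 1.0, 0.001, 0.007]
force: [1.1, 0.3, 0.4]
gripper_width: 85.7
```

{"op": "carry_out", "data": {"turn": [[0, 0.002, 0], [0, 0.002, 0], [0, 0, 0], [0, 0, 0], [0, 0, 0], [0, 0, 0], [0, 0, 0], [0, 0, 0]], "linear": [[0.006, -0.01, 0], [0.006, -0.008, -0.02], [0, 0, -0.03], [0, 0, -0.03], [0, 0, 0], [0, 0, 0], [0, 0, 0], [0, 0, 0]], "fingers": [-1, -1, -1, -1, -1, -1, -1, -1]}}

```text
clock: 4.05
tcp_pos: [518.0, -124.7, 189.2]
tool_rot: [0.029, 1.0, 0.0, 0.003]
force: [1.0, 1.0, -0.6]
gripper_width: 85.5
```

Run:
```python
from h import *
o=ctrl.get_obs(); print(o["tcp_pos"],o["tool_rot"],o["clock"])
im=ctrl.read_camera("scene")
c=cv2.resize(im[140:280,160:330],None,fx=4.5,fy=4.0,interpolation=cv2.INTER_CUBIC)[:,:790]
cv2.imwrite("pics/c2.png",cv2.resize(im[140:270,165:325],None,fx=4.5,fy=4.5,interpolation=cv2.INTER_CUBIC))
for n in("scene","top"):
    if n=="top": ctrl.read_camera(n)
    for k in("handle_grip","trigger_grip"):
        for r in ctrl.place_of(n,k)[:2]: print(n,k,world(n,r["location"]).round(0),round(r["score"],2))
```

```text
[ 517.96510942 -124.65344125  189.19533364] [2.92885249e-02 9.99565802e-01 2.15216385e-04 3.21611513e-03] 4.05
scene handle_grip [ 518. -128.  145.] 0.93
scene handle_grip [642. -98.  -0.] 0.53
top handle_grip [ 513. -126.  147.] 0.69
top handle_grip [523.  20.  57.] 0.33
```

View pics/c2.png

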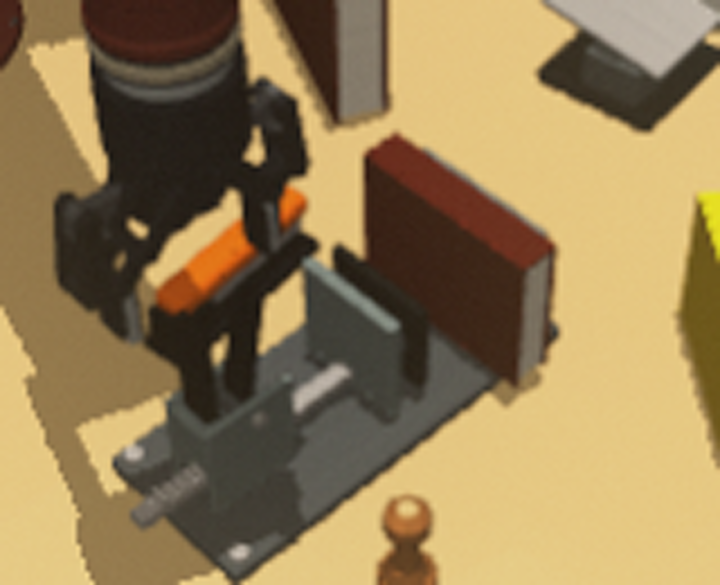

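The open fingers straddle the grip and trigger at crop (190,300)–(290,250), clear of both. The jaw and book are well away. I'll shift slightly and descend to z≈133.

{"op": "carry_out", "data": {"turn": [[0, 0.002, 0], [0, 0, 0], [0, 0, 0], [0, 0, 0], [0, 0, 0], [0, 0, 0], [0, 0, 0], [0, 0, 0]], "linear": [[-0.0025, 0.0045, 0], [0, 0, 0], [0, 0, -0.02], [0, 0, -0.02], [0, 0, -0.02], [0, 0, -0.01], [0, 0, 0], [0, 0, 0]], "fingers": [-1, -1, -1, -1, -1, -1, -1, -1]}}

```text
clock: 5.15
tcp_pos: [514.0, -120.4, 126.1]
tool_rot: [0.03, 1.0, 0.001, -0.002]
force: [0.1, -0.3, -0.6]
gripper_width: 85.5
```

{"op": "carry_out", "data": {"turn": [[0, 0, 0], [0, 0, 0], [0, 0, 0], [0, 0, 0], [0, 0, 0], [0, 0, 0], [0, 0, 0], [0, 0, 0]], "linear": [[0.0025, 0, 0.007], [0, 0, 0], [0, 0, 0], [0, 0, 0], [0, 0, 0], [0, 0, 0], [0, 0, 0], [0, 0, 0]], "fingers": [-1, -1, 1, 1, 1, 1, 1, 1], "force": 40}}

```text
clock: 5.95
tcp_pos: [519.0, -120.0, 138.5]
tool_rot: [0.03, 1.0, 0.002, 0.002]
force: [1.1, -2.3, -0.8]
gripper_width: 26.6
```

```bash
cat >> h.py <<'E'
def look(tag):
    o=ctrl.get_obs(); print(o["clock"],o["tcp_pos"].round(1),o["force"].round(1),round(o["gripper_width"],1))
    for n in("scene","top"):
        im=ctrl.read_camera(n); cv2.imwrite(f"pics/{n}_{tag}.png",im)
        for k in("pad_face","ram","pad","book"):
            for r in ctrl.place_of(n,k):
                w=world(n,r["location"])
                if abs(w[0]-520)<30 and abs(w[1]+20)<140: print(n,k,w.round(1),round(r["score"],2))
E
python3 -c "
from h import *
look('p1')"
```

```text
5.95 [ 519.  -120.   138.5] [ 1.1 -2.3 -0.8] 26.6
scene pad_face [521.1  27.6  54.9] 0.54
scene ram [ 5.218e+02 -1.970e+01  5.000e-01] 0.97
scene ram [517.8 -41.7   2.4] 0.51
scene book [527.2  75.4  12.6] 0.93
top pad_face [522.7  24.1  60.9] 0.39
top ram [ 5.202e+02 -1.890e+01  4.000e-01] 0.73
top pad [520.9 -15.3  -0.9] 0.61
top book [533.4  72.9  12.1] 0.91
```

Full squeeze reached: width is 26.6 mm and the ram moved about 8 mm. I'll keep pumping.

{"op": "carry_out", "data": {"turn": [[0, 0, 0], [0, 0, 0], [0, 0, 0], [0, 0, 0], [0, 0, 0], [0, 0, 0], [0, 0, 0], [0, 0, 0]], "linear": [[0, 0, 0], [0, 0, 0], [0, 0, 0], [0, 0, 0], [0, 0, 0], [0, 0, 0], [0, 0, 0], [0, 0, 0]], "fingers": [-1, -1, -1, -1, 1, 1, 1, 1]}}

```text
clock: 7.25
tcp_pos: [520.1, -119.4, 141.3]
tool_rot: [0.028, 1.0, -0.001, 0.002]
force: [-4.2, -23.5, -1.3]
gripper_width: 28.3
```

```bash
python3 -c "
from h import *
look('p2')"
```

```text
7.25 [ 520.1 -119.4  141.3] [ -4.2 -23.5  -1.3] 28.3
scene pad_face [522.1  34.3  54.7] 0.54
scene ram [518.9 -12.9  -1. ] 0.66
scene book [525.3  73.4  12.8] 0.95
top pad_face [522.7  34.1  57.8] 0.43
top ram [521.7 -11.4   3.2] 0.71
top pad [ 5.22e+02 -9.90e+00 -5.00e-01] 0.61
top pad [517.8 -41.    2.8] 0.3
top book [535.4  71.   13.7] 0.85
```

{"op": "carry_out", "data": {"turn": [[0, 0, 0], [0, 0, 0], [0, 0, 0], [0, 0, 0], [0, 0, 0], [0, 0, 0], [0, 0, 0], [0, 0, 0]], "linear": [[0, 0, 0], [0, 0, 0], [-0.005, -0.001, -0.009], [0, 0, 0], [0, 0, 0], [0, 0, 0], [0, 0, 0], [0, 0, 0]], "fingers": [-1, -1, -1, -1, 1, 1, 1, 1]}}

```text
clock: 8.55
tcp_pos: [516.2, -119.1, 135.2]
tool_rot: [0.028, 1.0, 0.002, 0.003]
force: [-3.8, -25.3, 4.1]
gripper_width: 28.2
```

{"op": "carry_out", "data": {"turn": [[0, 0, 0], [0, 0, 0], [0, 0, 0], [0, 0, 0], [0, 0, 0], [0, 0, 0], [0, 0, 0], [0, 0, 0]], "linear": [[0, 0, 0], [0, 0, 0], [0, 0, 0], [0, 0, 0], [0, 0, 0], [0, 0, 0], [0, 0, 0], [0, 0, 0]], "fingers": [-1, -1, -1, -1, 1, 1, 1, 1]}}

```text
clock: 9.35
tcp_pos: [517.0, -119.1, 137.0]
tool_rot: [0.028, 1.0, 0.001, 0.003]
force: [-5.0, -24.0, -2.3]
gripper_width: 28.0
```

```bash
python3 -c "
from h import *
look('p4')"
```

```text
9.35 [ 517.  -119.1  137. ] [ -5.  -24.   -2.3] 28.0
scene pad_face [524.1  46.8  53.6] 0.48
scene ram [522.6   1.3  -1. ] 0.83
scene book [530.2  77.3  12.4] 0.8
top pad_face [522.7  47.6  59.6] 0.64
top ram [519.4   1.6   1.6] 0.75
top pad [524.5   4.9  -2.4] 0.57
top pad [524.7  51.9  58.4] 0.22
top book [533.1  73.6  13.8] 0.91
```

{"op": "carry_out", "data": {"turn": [[0, 0, 0], [0, 0, 0], [0, 0, 0], [0, 0, 0], [0, 0, 0], [0, 0, 0], [0, 0, 0], [0, 0, 0]], "linear": [[0, 0, 0], [0, 0, 0], [0, -0.001, -0.004], [0, 0, 0], [0, 0, 0], [0, 0, 0], [0, 0, 0], [0, 0, 0]], "fingers": [-1, -1, -1, -1, 1, 1, 1, 1]}}

```text
clock: 10.65
tcp_pos: [517.4, -119.2, 135.0]
tool_rot: [0.028, 1.0, 0.003, 0.004]
force: [-3.6, -25.0, 1.1]
gripper_width: 28.1
```

Run:
```python
from h import *
look('p5')
def crops(tag):
    s=cv2.imread(f"pics/scene_{tag}.png")[185:245,215:300]; t=cv2.imread(f"pics/top_{tag}.png")[168:216,240:310]
    r=lambda i:cv2.resize(i,(560,int(560*i.shape[0]/i.shape[1])),interpolation=cv2.INTER_CUBIC)
    return np.vstack([r(s)[:340],r(t)])
c=crops('p5'); print(c.shape); cv2.imwrite("pics/c5.png",cv2.resize(c,None,fx=.8,fy=.8))
```

```text
10.65 [ 517.4 -119.2  135. ] [ -3.6 -25.    1.1] 28.1
scene pad_face [524.2  56.3  50.5] 0.8
scene book [527.2  77.3  13.8] 0.83
top pad_face [523.9  56.5  56.1] 0.62
top pad_face [534.1  75.5  12.9] 0.33
top ram [ 5.214e+02  1.000e+01 -5.000e-01] 0.68
top pad [5.228e+02 1.010e+01 5.000e-01] 0.6
top book [532.7  73.3  13.8] 0.85
(724, 560, 3)
```

View pics/c5.png

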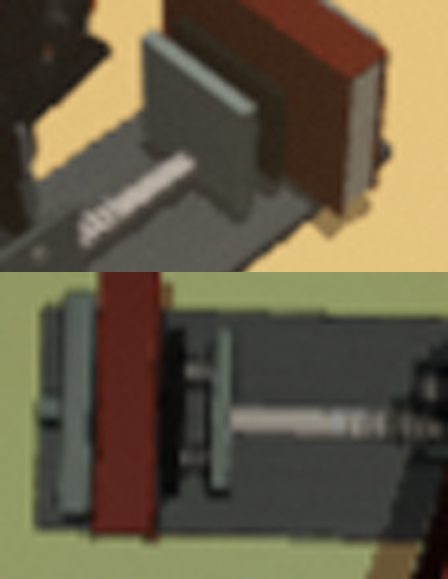

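Pad face is now about 56 and the near cover about 59–60, so the gap is a few mm. One more full pump can compress the pad at most about 7 mm.

{"op": "carry_out", "data": {"turn": [[0, 0, 0], [0, 0, 0], [0, 0, 0], [0, 0, 0], [0, 0, 0], [0, 0, 0], [0, 0, 0], [0, 0, 0]], "linear": [[0, 0, 0], [0, 0, 0], [0, -0.001, 0], [0, 0, 0], [0, 0, 0], [0, 0, 0], [0, 0, 0], [0, 0, 0]], "fingers": [-1, -1, -1, -1, 1, 1, 1, 1]}}

```text
clock: 11.95
tcp_pos: [518.2, -119.1, 137.0]
tool_rot: [0.028, 1.0, 0.005, 0.004]
force: [-3.5, -23.6, 2.7]
gripper_width: 28.0
```

```bash
cat > prof.py <<'E'
from h import *
from scipy.ndimage import map_coordinates
# profile along press y in top picture at height z, averaged over x bands (world y out, mm)
def prof(tag,z=96,xs=(-34,-31,-28,28,31,34)):
    g=cv2.imread(f"pics/top_{tag}.png").mean(2); ys=np.arange(40,140,0.5); th=-.05; a=0
    for x in xs:
        P=np.c_[519+x*np.cos(th)-ys*np.sin(th),-41+x*np.sin(th)+ys*np.cos(th),ys*0+z]
        q=proj("top",P); a=a+map_coordinates(g,[q[:,1],q[:,0]],order=1)
    return ys,a/len(xs)
def edges(tag,**k):
    ys,a=prof(tag,**k); from scipy.signal import find_peaks
    d=np.gradient(np.convolve(np.pad(a,3,mode='edge'),np.ones(7)/7,'valid'),ys)
    return [(ys[i],round(d[i],1)) for i in sorted(np.r_[find_peaks(d,1.5)[0],find_peaks(-d,1.5)[0]])]
E
python3 - <<'E'
from prof import *
look('p6')
for t in('p1','p2','p4','p5','p6'): print(t,[(float(a),float(b)) for a,b in edges(t)])
E
```

```text
11.95 [ 518.2 -119.1  137. ] [ -3.5 -23.6   2.7] 28.0
scene pad_face [523.8  60.8  53. ] 0.64
scene ram [524.6  13.6  -2.5] 0.71
scene book [523.8  75.1  13.7] 0.75
top pad_face [522.4  17.8   0.7] 0.57
top pad_face [522.5  61.2  55.6] 0.53
top ram [522.8  16.8   0.6] 0.79
top pad [520.8  18.7   2.3] 0.45
top book [533.   69.3  14.4] 0.98
p1 [(44.0, -13.0), (49.0, 5.0), (58.5, -6.2), (70.5, 8.1), (96.0, -5.1), (102.0, 3.8), (133.0, 9.4)]
p2 [(42.5, 6.1), (51.0, -11.5), (56.5, 3.9), (67.0, -8.0), (77.5, 8.2), (96.5, -5.0), (102.0, 3.6), (133.0, 9.4)]
p4 [(57.5, 6.3), (65.0, -10.8), (69.5, 3.1), (80.5, -6.8), (90.5, 8.0), (96.5, -5.3), (101.5, 3.8), (133.0, 9.3)]
p5 [(64.5, 7.7), (72.0, -11.0), (77.0, 3.5), (87.0, -7.0), (99.0, 4.9), (133.0, 9.3)]
p6 [(71.0, 8.5), (78.5, -10.7), (83.5, 3.1), (92.5, -6.6), (101.0, 5.9), (133.0, 9.1)]
```

The plate edge has advanced 7 mm per pump. The plate-to-pad gap shrank from about 15.3 to 14 mm at pump 6, so contact has just begun (about 1–3 mm). One more full pump gives about 8–10 mm.

{"op": "carry_out", "data": {"turn": [[0, 0, 0], [0, 0, 0], [0, 0, 0], [0, 0, 0], [0, 0, 0], [0, 0, 0], [0, 0, 0], [0, 0, 0]], "linear": [[0, 0, 0], [0, 0, 0], [-0.001, -0.001, -0.003], [0, 0, 0], [0, 0, 0], [0, 0, 0], [0, 0, 0], [0, 0, 0]], "fingers": [-1, -1, -1, -1, 1, 1, 1, 1]}}

```text
clock: 13.25
tcp_pos: [518.0, -119.1, 136.4]
tool_rot: [0.028, 1.0, 0.007, 0.005]
force: [-2.9, -23.2, 0.6]
gripper_width: 28.0
```

Run:
```python
from prof import *
look('p7')
for t in('p5','p6','p7'): print(t,[(float(a),float(b)) for a,b in edges(t)])
s=cv2.imread("pics/scene_p7.png")[170:255,190:300]; t=cv2.imread("pics/top_p7.png")[168:216,240:310]
r=lambda i:cv2.resize(i,(400,int(400*i.shape[0]/i.shape[1])),interpolation=cv2.INTER_CUBIC)
cv2.imwrite("pics/c7.png",np.vstack([r(s),r(t)])[:600])
```

```text
13.25 [ 518.  -119.1  136.4] [ -2.9 -23.2   0.6] 28.0
scene pad_face [523.8  63.9  52.9] 0.52
scene ram [5.24e+02 2.35e+01 4.00e-01] 0.91
scene pad [530.5  75.8  14.3] 0.37
scene book [527.3  79.6  13.8] 0.82
top pad_face [523.8  63.3  56.8] 0.38
top ram [524.7  23.8   1.6] 0.78
top pad [523.2  18.8   4.2] 0.57
top book [532.6  77.7  13.4] 0.79
p5 [(64.5, 7.7), (72.0, -11.0), (77.0, 3.5), (87.0, -7.0), (99.0, 4.9), (133.0, 9.3)]
p6 [(71.0, 8.5), (78.5, -10.7), (83.5, 3.1), (92.5, -6.6), (101.0, 5.9), (133.0, 9.1)]
p7 [(78.5, 7.1), (86.0, -9.7), (93.0, -7.3), (102.5, 6.1), (133.5, 8.0)]
```

View pics/c7.png

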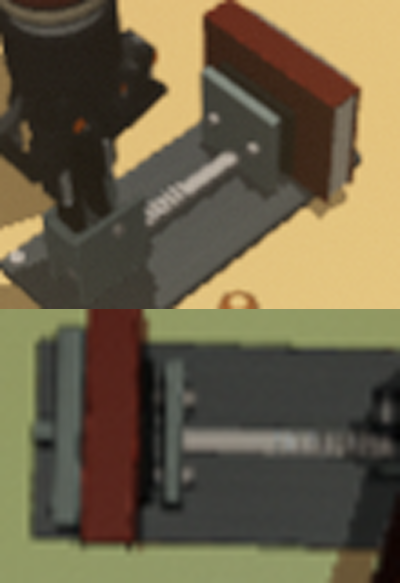

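The pad stayed at 93 while the plate went from 78.5 to 86. The gap is about 7 mm, so the pad is pushed back about 8 mm (roughly 6.5 N). The crop shows the pins sticking out behind the plate at (190,398) and (190,473), and the book upright against the fixed jaw. The fingers are still clamped on the trigger, so I'm handing in.

```bash
python3 -c "
from h import *
print(ctrl.sign_off()); o=ctrl.get_obs(); print(o['clock'],o['gripper_width'],o['force'])"
```

```text
the job is handed in; nothing more can be done
None
the job is handed in; nothing more can be done
```

I closed the press with seven full pumps of the trigger and handed the job in at about 13.6 s, with the fingers still holding the trigger fully squeezed. The hand-in reports no verdict, so what follows is what my own checks showed.

- **Pad:** in the top picture the plate-to-pad gap went from about 15 mm free to about 7 mm. That puts the pad about 8 mm back, or roughly 6.5 N worked out from the spring rate; the pad force itself is not measured.
- **Jaw:** it advanced about 7 mm per pump. On the last pump the pad stayed still while the jaw plate moved on, which shows the pad is bearing on the book.
- **Book:** it stands upright against the fixed jaw in the last crop.
- **Trigger:** the finger opening read 28 mm at the end (27 mm is fully squeezed), with about 23 N of sideways force at the wrist.

**Disagreements:**
- The networks' book position varied by several mm between pictures, so I relied on the edge measurements for the gap.
- The trained networks sometimes took other parts for the pad, grip or trigger; I ignored those.

I did not measure the bystanders again after the pumping. The arm only passed high above them and nothing suggested contact.

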